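# Hang the lipped supply bin on the louvered rack of a veterinary lab bench

### The arm

A 7-joint arm with a two-finger parallel gripper is mounted at the origin on the work surface. World frame = base frame: x ahead of the robot, y to its left, z up, the work surface at z = 0. Lengths are in m, angles in degrees, forces in N, time in s.
With the tool pointing down it reaches from about 0.35 to 0.9 m from the base axis. Payload 8.1 kg.
Tool frame: the origin (TCP) lies at the very end of the fingers, on their centre line; the grasp point (between the pads) lies 19 mm behind it; z points along the fingers, y is the line along which they close (so a half turn about z gives the same grasp; the last joint's range is limited). The gripper opens to 85 mm and grips with 20 to 120 N. Pads are 22 mm wide; open, the fingers measure 114 mm over their backs; the gripper's body (76 mm by 85 mm) begins 54 mm behind the grasp point. The pads swing forward as they close: fully open they stand 13 mm farther back than shut.
Start: joints at [-5.879, 24.895, 1.432, 90.138, -0.665, 64.973, -4.303], TCP at [0.625, -0, 0.231] pointing down, gripper open.
Joint ranges: [-149.89, 149.89], [-25.12, 119.58], [-72.63, 75.52], [4.76, 147.25], [-75.54, 255.54], [6.69, 114.76], [-157.13, 157.13]. Speed limits (degrees/s): [127.2, 127.2, 172.46, 172.46, 180, 180, 180].

### API

Orientations are given as [roll, pitch, yaw] about the fixed x, y, z axes, in that order (R = Rz(yaw) Ry(pitch) Rx(roll)).
In Python, from rig import read_state, read_camera, get_calibration, hand_in, masks_of gives the robot as it stands.
- The arm moves only by the shell command python3 -m crank 'ROWS' [OPENING] [FORCE]. ROWS is JSON, a list that holds one entry, the list of rows, each a list of 4 numbers: the shift along the tool's x, y, z in cm, then the turn about the tool's z in rad. In form: [[[x, y, z, twist], ...]]. A call has 1 to 5 rows; each row is the pose to reach, as a shift and turn from the pose commanded when the call began, along the tool's axes at that moment; what a row does not reach only later rows make up. A row lasts 1/10 s, in which the tool goes at most 50 mm and 8.59 degrees, less where a joint would pass 70% of its speed; a pose out of reach is approached as far as the arm can. A call with a gripper value outside its range is refused whole. OPENING is the opening, from -1 (shut) to 1 (fully open), set as the call begins (- or left out, the last holds). The fingers move at their own pace and stop on an object; FORCE is the grip in N (left out, the last holds). Time passes only in rows, so rows that repeat a pose let the fingers close. It gives the time, the measured TCP pose, the force, the opening and the grip force at its end, in the units of the state.
- read_state(): the state, without advancing time (a new reading comes with each control period).
- read_camera(name): name is "scene" or "side" or "wrist"; returns the picture (420x560x3 uint8, red, green, blue); there is no depth.
- get_calibration(name): a dict with "K" (3x3 intrinsics, pixels), "R" (3x3) and "t" (3): a world point X has camera coordinates R X + t. Camera axes: x right, y down, z forward; pixel columns grow to the right and rows downward; lengths in m; the calibration is good to about 2 mm. The wrist camera is an equidistant fisheye: a pixel r from the principal point sees the ray r / f radians off the axis. A picture is of the moment at which its call begins: read the wrist's pose just before it. get_calibration takes no time and is no camera call; for the wrist camera it gives the pose at the moment of the call.
- hand_in(): hands the job in; it is judged then, once.
Trained networks look in the newest picture that a camera, given by its name, has taken for a name from the list of things; names that differ only in an ending like _2 or _b are one class to them, and where a whole thing is asked for, a point or a joint stands for the part that bears it (a point fixed in the world has none). Each returns a list of dicts, best first, with "p" (0 to 1); they miss things now and then, are a little off and sometimes report something else, mostly with a low value. They report only what shows in the picture. A call takes as long as a camera call. They do not tell look-alikes from the thing itself.
- masks_of(camera, query): "region" (420x560 bool, what is visible of it) and "rect" ([centre column, centre row, width, height] in pixels, round what is visible of it).
The state is a dict: "time": time; "q": joint angles; "dq": joint speeds; "joint_torque": joint torques, N m; "position": TCP position; "tool_rot": TCP orientation; "ft_force": force on the tool from outside, world axes, zero at the start; "torque": the same for the moment, N m; "opening": opening from 0.0 (shut) to 1.0 (fully open); "finger_force": force on a finger pad.
Only numpy, scipy, OpenCV 4.12 (cv2) and the standard library are available. Lean on these libraries where they do the work, as an engineer would, in place of code of your own. Each camera call takes 0.05 s, during which the arm holds its last target. There are 200 camera calls.

### The job

Two grey supply bins stand on the lab bench. Take the one with the lip along its back by its carrying handle, lift it over the top rail of the louvered rack and lower it so that its lip catches behind the rail, about the middle of the rail; let go and leave it hanging there upright and still. Leave the bin without a lip and the steel canister where they are.

Things in the scene. Friction and masses are not known exactly. Their poses are not given: they have to be found in the camera images.
- lip_bin: Loose grey bin, 120 (x) by 100 (y) by 80 mm high, 0.2-0.4 kg. Origin: centre of underside; z up, x to its back (away from robot, +-25 deg). Handle: bar along x, 124 long, 14 wide, 12 high, mid-height 124 above underside. Back face at x=60. Lip, 90 wide: from the back's top (lip underside at z=76) backward to x=73, then a flange slants down to its tip, x=88 z=50: slot 25 wide at mouth, 11 at top.
- plain_bin: Loose bin of the same grey plastic, size and handle, but with a flat back and no lip; it stands on the other side of the bench. Origin: centre of underside. To be left alone.
- rail (a point): Top middle of fixed louvered rack's top rail, 145 mm above bench. z up, y along rail, x to rack's back (away from robot, +-15 deg). Rail: 6 mm thick rolled edge, 254 long, between end posts no higher than it; 60 mm free behind. Lower slats' edges lie straight below; the bin's back leans on them. Hung bin: x axes parallel, origin near x=-66, z=-76 while held level; let go, its front sags 7-9 deg.
- canister: Round bare-steel canister with lid and small knob, 100 mm diameter, 126 mm high, standing loose beside the rack. Origin: centre of underside. To be left alone.
Things that resemble listed ones, but are neither listed nor needed, are in the scene too. What is shaped like the lip_bin but yellow is not meant.

How it is judged (in metres and radians):
On the way:
1. the lipped bin is lifted at the rail until its lip is above the rail's top (z of lip_bin in the frame of rail above -0.061 m and horizontal distance between lip_bin and rail below 0.13 m), for 0.1 s.
At the end, for the whole second after the job is handed in: The lipped bin hangs at rest, lip over and behind the top rail (origin 50 to 85 mm before it, 66 to 92 mm below its top), within 35 mm of the rail's middle, upright within 17 and square within 11 degrees; plain bin and canister within 30 mm of their start (x of lip_bin in the frame of rail between -0.085 and -0.05 m and y of lip_bin in the frame of rail between -0.035 and 0.035 m and z of lip_bin in the frame of rail between -0.092 and -0.066 m and angle between lip_bin's own z axis and vertical below 0.3 rad and angle between the y axis of lip_bin and the y axis of rail, either way round below 0.2 rad and linear speed of lip_bin below 0.02 m/s and distance of each of plain_bin, canister from where it was at the start of the episode below 0.03 m); the robot touches nothing.
It fails at once if the plain bin is pushed or taken away (more than 30 mm) (distance of plain_bin from where it was at the start of the episode above 0.03 m).
It fails at once if the canister is pushed away (more than 30 mm) (distance of canister from where it was at the start of the episode above 0.03 m).
It also fails if it takes over 35 s, if anything falls off the work surface, if the arm or the gripper's body presses on something with over 40 N, if the wrist force passes 120 N, or if a joint passes its speed limit or range.

## Working session

There is one attempt and no reset: what is moved stays moved. The work goes in short steps, Python scripts to look and compute and a shell command to move; the robot and the scene stay as the last step left them, time stands still between calls to the robot, and variables do not carry over. Pictures are saved under pics/ and viewed, at most 10 in all, crops included, and the job is handed in when it is done.

```bash
mkdir -p pics; ls; python3 - <<'E'
from rig import *
import cv2,numpy as np
s=read_state();print(s['time'],s['position'],s['tool_rot'],s['opening'])
ims=[]
for c in ['scene','side']:
    im=read_camera(c);cv2.imwrite(f'pics/{c}0.png',im[:,:,::-1])
    k=get_calibration(c);print(c,np.round(k['K'],1).tolist(),np.round(k['R'],4).tolist(),np.round(k['t'],4).tolist())
    for q in ['lip_bin','plain_bin','rail','canister']:
        try:
            for d in masks_of(c,q)[:4]: print(c,q,round(d['p'],2),np.round(d['rect']),d['region'].sum())
        except Exception as e: print(q,e)
E
```

```text
pics
0.0 [ 6.24498854e-01 -2.98079275e-05  2.30533803e-01] [-1.79910515e+02  4.94834852e-03  8.99963181e+01] 0.9959936910486865
scene [[488.5, 0.0, 287.1], [0.0, 488.5, 205.6], [0.0, 0.0, 1.0]] [[-0.0761, 0.9971, 0.0008], [0.7027, 0.0542, -0.7095], [-0.7075, -0.0534, -0.7047]] [0.0292, -0.2393, 1.607]
scene lip_bin 0.74 [392. 223.  58.  71.] 2484
scene lip_bin 0.6 [380. 170.  65.  61.] 2335
scene plain_bin 0.69 [175. 215.  46.  70.] 2354
scene rail 0.89 [273. 292. 137.  92.] 10285
scene canister 0.75 [394. 222.  55.  73.] 2408
scene canister 0.63 [435. 308.  59.  71.] 2757
side [[453.3, 0.0, 283.3], [0.0, 453.3, 216.0], [0.0, 0.0, 1.0]] [[-0.993, -0.1182, -0.0001], [-0.0778, 0.6541, -0.7524], [0.089, -0.7471, -0.6587]] [0.438, 0.122, 1.166]
side lip_bin 0.95 [268. 328.  78.  78.] 4107
side lip_bin 0.82 [372. 330.  78.  89.] 4190
side plain_bin 0.92 [290. 169.  41.  53.] 2024
side canister 0.9 [144. 335.  59.  68.] 3103
```

View pics/scene0.png

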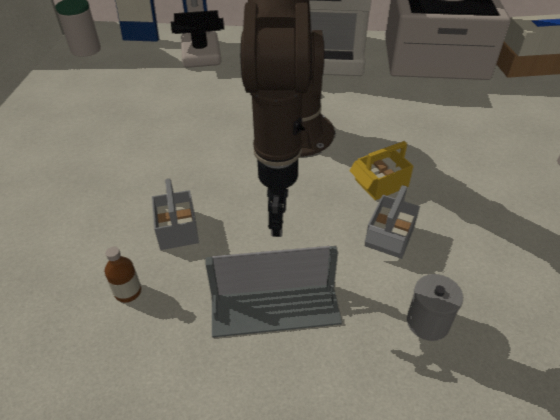

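View pics/side0.png

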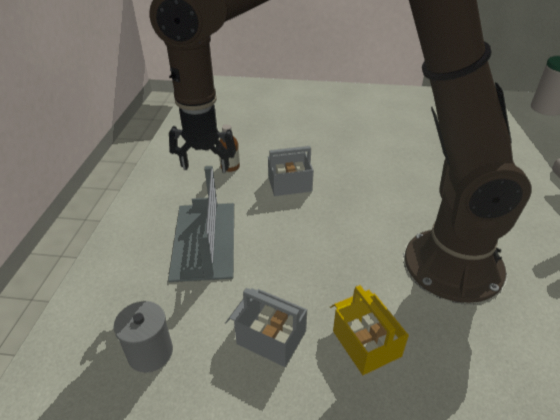

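The lipped grey bin is the one at scene (392,223) / side (268,328), with its flange at side (235,310). The plain bin is at scene (175,215), and the rail's top edge runs from about (213,262) to (333,250) in the scene view. I'll zoom in to get precise points.

```bash
python3 - <<'E'
import cv2,numpy as np
a=cv2.imread('pics/scene0.png');b=cv2.imread('pics/side0.png')
def z(im,x,y,w,h,f): return cv2.convertScaleAbs(cv2.resize(im[y:y+h,x:x+w],None,fx=f,fy=f,interpolation=cv2.INTER_CUBIC),alpha=1.6)
cv2.imwrite('pics/c1.png',np.hstack([z(a,355,175,66,100,6),z(b,222,280,66+24,100,4.4*1).copy() if 0 else z(b,222,275,66,100,6)]))
cv2.imwrite('pics/c2.png',np.vstack([z(a,200,240,150,60,5),z(b,165,160,150,60,5)]))
E
```

```text
(no output)
```

View pics/c1.png

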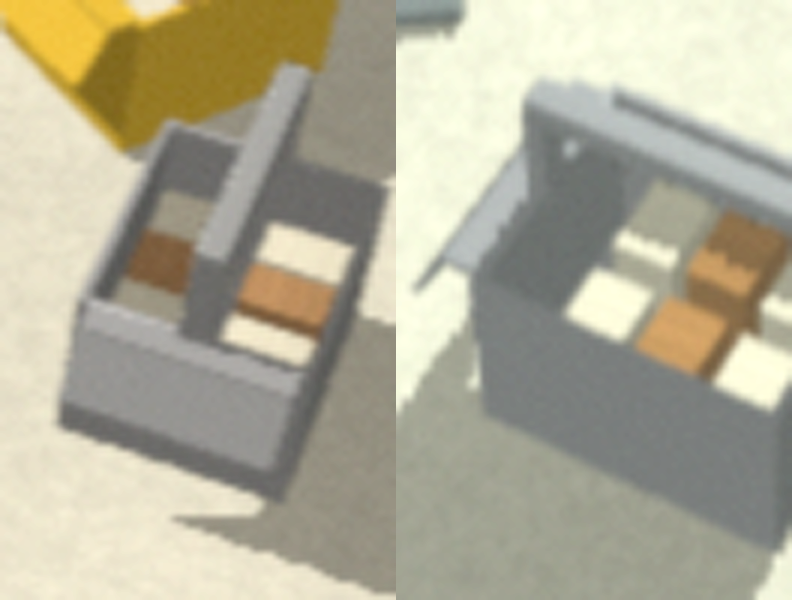

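View pics/c2.png

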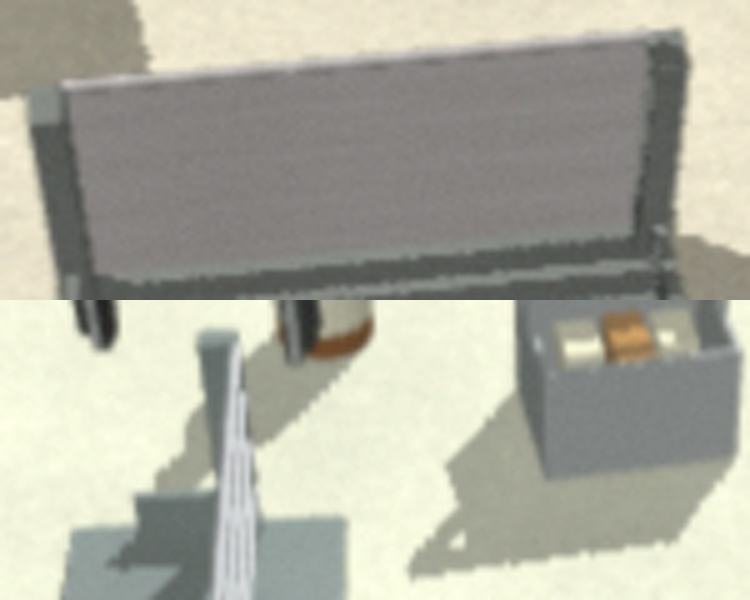

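The zooms show the bin's handle and corners, and the rail's top line between the posts at crop (65,83) and (650,37). Next I'll fit the poses.

```bash
cat > h.py <<'E'
from rig import *
import numpy as np
from scipy.optimize import least_squares
def proj(c,X,k=None):
    k=k or get_calibration(c); p=np.array(X)@np.array(k['R']).T+np.array(k['t'])
    p=p@np.array(k['K']).T; return p[:,:2]/p[:,2:]
def onz(c,uv,z):
    k=get_calibration(c);R=np.array(k['R']);C=-R.T@np.array(k['t'])
    d=R.T@np.linalg.inv(np.array(k['K']))@np.array([*uv,1.]);return C+d*(z-C[2])/d[2]
def place(p,X,z=0):
    c,s=np.cos(p[2]),np.sin(p[2]);return np.array(X)@np.array([[c,-s,0],[s,c,0],[0,0,1]]).T+[p[0],p[1],z]
E
python3 - <<'E'
from h import *
sc=[((210,254),(62,0,130)),((297,68),(-62,0,130)),((280,500),(60,50,0)),((60,426),(60,-50,0)),((84,300),(73,-45,80)),((301,375),(73,45,80))]
sd=[((530,102),(62,7,130)),((475,275),(60,50,80)),((487,412),(60,50,0)),((775,548),(-60,50,0)),((418,290),(88,45,50))]
a=np.array([u for u,_ in sc])/6+[355,175]-.4; A=np.array([x for _,x in sc])/1e3
b=np.array([u for u,_ in sd])/6+[222-66,275]-.4; B=np.array([x for _,x in sd])/1e3
f=lambda p,w=(1,1):np.r_[(proj('scene',place(p,A))-a).ravel()*w[0],(proj('side',place(p,B))-b).ravel()*w[1]]
for w in [(1,1),(1,0),(0,1)]:
    r=least_squares(lambda p:f(p,w),[.6,.2,0],loss='soft_l1');print(r.x[:2],np.degrees(r.x[2]))
    if w==(1,1):print(np.round(f(r.x).reshape(-1,2),1).tolist())
e=[onz('scene',np.array(u)/5+[200,240]-.4,.145) for u in [(65,83),(650,37)]]
d=e[1]-e[0];print('rail',e,'mid',(e[0]+e[1])/2,'len',np.linalg.norm(d),'yaw',np.degrees(np.arctan2(-d[0],d[1])))
m=onz('side',np.array((238,40))/5+[165,160]-.4,.145);print('side far end',m)
E
```

```text
[0.4328683  0.27405721] -21.430005131958673
[[0.2, -0.0], [0.4, -0.9], [0.2, 0.4], [-0.8, -0.4], [-1.0, 3.6], [-1.4, 3.2], [-0.6, -0.4], [-0.3, 1.1], [0.3, 0.2], [1.0, 1.2], [0.5, 0.1]]
[0.43103866 0.27457387] -20.62830538881905
[0.43345436 0.27296296] -21.4051924926581
rail [array([ 0.65279365, -0.14028255,  0.145     ]), array([0.60757261, 0.1102174 , 0.145     ])] mid [ 0.63018313 -0.01503257  0.145     ] len 0.25454894688521806 yaw 10.23300516224135
side far end [ 0.65346187 -0.14355568  0.145     ]
```

```bash
python3 -m crank '[[[3.4,-2.4,0,-0.14],[6.8,-4.8,0,-0.28],[10.3,-7.2,0,-0.42],[13.7,-9.6,0,-0.56],[17.1,-12,0,-0.7]]]' 1 40; python3 - <<'E'
from h import *
s=read_state()
t=np.array([.433,.274,.20]);y=np.radians(s['tool_rot'][2]);print(s['q'])
from scipy.spatial.transform import Rotation as Ro
R=Ro.from_euler('xyz',s['tool_rot'],degrees=True).as_matrix();print(R.T@(t-s['position'])*100, s['position'],s['tool_rot'])
E
```

```text
time: 1.0
position: [0.504, 0.1722, 0.2315]
tool_rot: [180.0, 0.0, 130.4]
ft_force: [-0.3, 0.2, -0.3]
opening: 0.998
finger_force: 0.0
[-15.65506706  17.02741496 -11.43310003 102.27920997   3.81830591
  61.03235039  11.97846286]
[12.3551247   1.19919462  3.15113186] [0.50397238 0.17217025 0.23154843] [1.79970120e+02 2.01120730e-02 1.30427213e+02]
```

```bash
python3 -m crank '[[[3.1,0.3,0.8,-0.12],[6.2,0.6,1.6,-0.24],[9.3,0.9,2.4,-0.36],[12.4,1.2,3.1,-0.49],[12.4,1.2,3.1,-0.49]]]'; python3 - <<'E'
from h import *
import cv2
im=read_camera('wrist');s=read_state();print(s['position'],s['tool_rot'],s['q'][6])
k=get_calibration('wrist');K=np.array(k['K']);f=K[0,0]
# project predicted handle outline with equidistant model
P=place([.4329,.2740,np.radians(-21.4)],np.array([[62,7,130],[62,-7,130],[-62,-7,130],[-62,7,130]])/1e3)
c=P@np.array(k['R']).T+np.array(k['t'])
rr=np.hypot(c[:,0],c[:,1]);th=np.arctan2(rr,c[:,2]);uv=c[:,:2]/rr[:,None]*th[:,None]*f+K[:2,2]
im=np.ascontiguousarray(im[:,:,::-1]);cv2.polylines(im,[np.round(uv).astype(int)],True,(0,0,255),1);cv2.imwrite('pics/w1.png',im)
E
```

```text
time: 1.5
position: [0.4311, 0.2773, 0.1998]
tool_rot: [180.0, -0.1, 158.8]
ft_force: [0.1, 0.0, -0.0]
opening: 0.999
finger_force: 0.0
[0.4328655  0.27525514 0.20013209] [ 1.79995571e+02 -5.09584372e-02  1.58413703e+02] 22.807036270502447
```

View pics/w1.png

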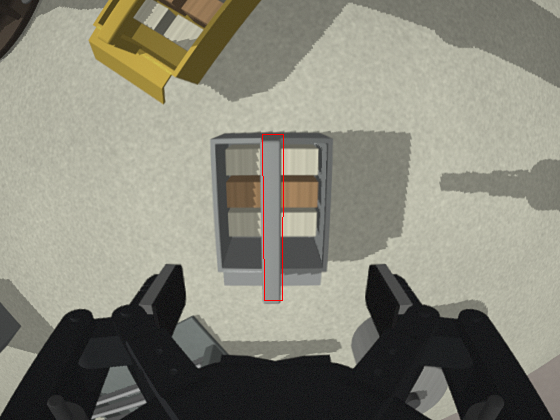

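The wrist view confirms the fit: the predicted handle outline (columns 262–283) covers the real handle to within 1–2 px.

```bash
python3 -m crank '[[[0,0,2.5,0],[0,0,5,0],[0,0,7.5,0],[0,0,9.3,0],[0,0,9.3,0]]]' 1 && python3 -m crank '[[[0,0,0,0],[0,0,0,0],[0,0,0,0],[0,0,0,0],[0,0,0,0]]]' -1 60 &&  python3 -m crank '[[[0,0,0,0],[0,0,0,0],[0,0,0,0],[0,0,0,0],[0,0,0,0]]]'
```

```text
time: 2.05
position: [0.434, 0.2715, 0.1054]
tool_rot: [-179.8, -0.1, 158.0]
ft_force: [-0.5, -0.8, 0.1]
opening: 0.994
finger_force: 0.0
time: 2.55
position: [0.4345, 0.2736, 0.1078]
tool_rot: [180.0, 0.0, 158.2]
ft_force: [-5.0, -5.0, 12.7]
opening: 0.152
finger_force: 58.1
time: 3.05
position: [0.4345, 0.2735, 0.1077]
tool_rot: [180.0, 0.0, 158.2]
ft_force: [-1.4, -1.7, 6.5]
opening: 0.149
finger_force: 59.7
```

```bash
python3 -m crank '[[[0,0,-1,0],[0,0,-3,0],[0,0,-5.5,0],[0,0,-8,0],[0,0,-10,0]]]' && python3 -m crank '[[[0,0,-2,0],[0,0,-4,0],[0,0,-5.5,0],[0,0,-6.5,0],[0,0,-6.5,0]]]' && python3 - <<'E'
from h import *
import cv2
from scipy.spatial.transform import Rotation as Ro
s=read_state();R=Ro.from_euler('xyz',s['tool_rot'],degrees=True).as_matrix()
print(s['position'],s['tool_rot'],s['q'])
# TCP offset from bin origin in bin frame at grasp
b=np.array([.4329,.2740]);y0=np.radians(-21.4);c,n=np.cos(y0),np.sin(y0)
o=np.array([[c,n],[-n,c]])@(np.array([.4345,.2735])-b);print('off',o)
yr=np.radians(10.2);Q=np.array([[np.cos(yr),-np.sin(yr)],[np.sin(yr),np.cos(yr)]])
t=np.array([.6302,-.0150])+Q@(np.array([-.066,0])+o);t=np.r_[t,.1077+.145];print('tgt',t)
print(R.T@(t-s['position'])*100)
im=read_camera('side');cv2.imwrite('pics/s1.png',im[:,:,::-1])
E
```

```text
time: 3.55
position: [0.4341, 0.2736, 0.2089]
tool_rot: [180.0, 0.0, 158.2]
ft_force: [0.4, -0.4, -4.7]
opening: 0.148
finger_force: 58.8
time: 4.05
position: [0.4346, 0.2739, 0.2735]
tool_rot: [179.9, 0.1, 158.2]
ft_force: [0.4, 0.1, -4.4]
opening: 0.149
finger_force: 58.8
[0.43462576 0.27391361 0.2735202 ] [1.79908664e+02 6.24049036e-02 1.58181683e+02] [-21.77039567  14.05002838 -20.22745412 100.62847271   5.28218625
  66.13695618  24.60919882]
off [0.00167213 0.00011827]
tgt [ 0.56686785 -0.02627508  0.2527    ]
[-23.43159023 -22.95688904   2.07094837]
```

View pics/s1.png

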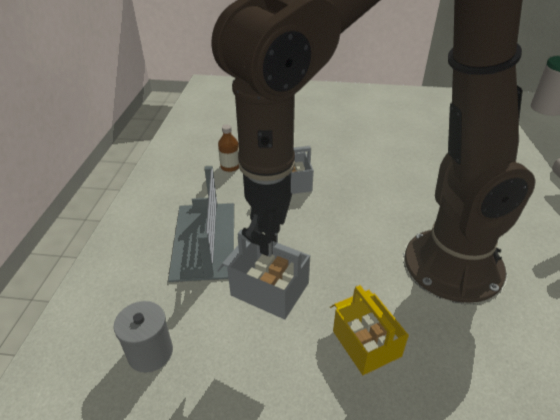

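```bash
python3 -m crank '[[[-1.4,-1.4,0,-0.04],[-3.7,-3.6,0,-0.1],[-6.3,-6.2,0,-0.16],[-9.0,-8.8,0,-0.22],[-11.7,-11.5,0,-0.28]]]' && python3 - <<'E'
from h import *
from scipy.spatial.transform import Rotation as Ro
s=read_state();R=Ro.from_euler('xyz',s['tool_rot'],degrees=True).as_matrix()
print(s['position'],s['tool_rot'][2]-190.2)
print(R.T@(np.array([.5669,-.0263,.2527])-s['position'])*100)
E
```

```text
time: 4.6
position: [0.5, 0.1218, 0.2711]
tool_rot: [-180.0, -0.1, 174.4]
ft_force: [-0.5, 0.6, -3.3]
opening: 0.154
finger_force: 58.8
[0.49998903 0.12184162 0.27114466] -15.806975638872302
[ -8.1097144  -14.0883313    1.83947563]
```

```bash
python3 -m crank '[[[-2.2,-3.8,0,-0.08],[-4.4,-7.6,0,-0.16],[-6.3,-11.2,0,-0.22],[-7.6,-13.3,0,-0.26],[-8.1,-14.1,0,-0.28]]]' && python3 -m crank '[[[0,0,0,0],[0,0,0,0],[0,0,0,0]]]' && python3 - <<'E'
from h import *
import cv2
s=read_state();print(s['position'],s['tool_rot'],s['q'][6])
im=read_camera('scene')[:,:,::-1];im2=read_camera('side')[:,:,::-1]
z=lambda im,x,y,w,h,f:cv2.convertScaleAbs(cv2.resize(im[y:y+h,x:x+w],None,fx=f,fy=f,interpolation=cv2.INTER_CUBIC),alpha=1.6)
cv2.imwrite('pics/c3.png',np.hstack([z(im,200,170,160,150,2.5),z(im2,150,120,80,120,3.125*1)[:375]]))
cv2.imwrite('pics/scene3.png',im);cv2.imwrite('pics/side3.png',im2)
E
```

```text
time: 5.1
position: [0.5667, -0.0292, 0.2706]
tool_rot: [-179.9, -0.2, -169.9]
ft_force: [-0.3, 1.5, -3.6]
opening: 0.149
finger_force: 58.8
time: 5.4
position: [0.566, -0.0237, 0.2719]
tool_rot: [180.0, -0.0, -169.7]
ft_force: [0.6, 0.7, -4.7]
opening: 0.148
finger_force: 58.8
[ 0.56598411 -0.02369934  0.27191095] [ 1.79959022e+02 -4.76830454e-02 -1.69657923e+02] 92.41829349057882
```

View pics/c3.png

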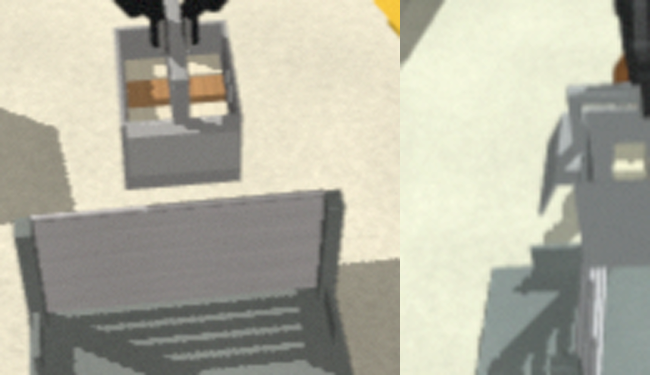

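```bash
python3 -m crank '[[[0.2,-0.2,1.5,0],[0.2,-0.2,3,0],[0.2,-0.2,4.5,0],[0.2,-0.2,5.5,0],[0.2,-0.2,6.3,0]]]' && python3 -m crank '[[[0,0,0.5,0],[0,0,1,0],[0,0,1.2,0],[0,0,1.2,0]]]' && python3 - <<'E'
from h import *
import cv2
s=read_state();print(s['position'],s['tool_rot'][2])
im=read_camera('scene')[:,:,::-1];im2=read_camera('side')[:,:,::-1]
z=lambda im,x,y,w,h,f:cv2.convertScaleAbs(cv2.resize(im[y:y+h,x:x+w],None,fx=f,fy=f,interpolation=cv2.INTER_CUBIC),alpha=1.6)
cv2.imwrite('pics/c4.png',np.hstack([z(im,220,200,100,125,4),z(im2,160,135,100,125,4)]))
E
```

```text
time: 6.0
position: [0.5648, -0.0269, 0.2088]
tool_rot: [180.0, -0.0, -169.7]
ft_force: [0.7, -0.6, -3.6]
opening: 0.146
finger_force: 58.8
time: 6.4
position: [0.565, -0.0275, 0.1973]
tool_rot: [180.0, -0.0, -169.7]
ft_force: [0.0, -0.6, -5.1]
opening: 0.153
finger_force: 58.8
[ 0.56496683 -0.02745959  0.19728287] -169.74061044662014
```

View pics/c4.png

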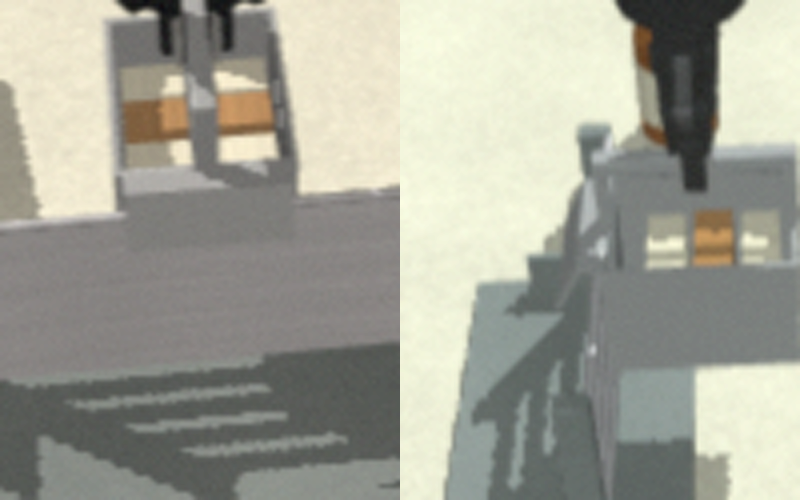

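The scene view from behind shows the flange overlapping the rail at crop (130–295, 190–250), so it is behind the rail with no contact. I'll keep lowering while watching the force.

```bash
python3 -m crank '[[[0,0,0.3,0],[0,0,0.6,0],[0,0,0.9,0],[0,0,1.2,0],[0,0,1.4,0]]]' && python3 -m crank '[[[0,0,0.2,0],[0,0,0.4,0],[0,0,0.6,0],[0,0,0.6,0]]]'
```

```text
time: 7.0
position: [0.5648, -0.0275, 0.1829]
tool_rot: [180.0, -0.0, -169.7]
ft_force: [-0.3, 0.0, -3.3]
opening: 0.147
finger_force: 58.9
time: 7.4
position: [0.5649, -0.0275, 0.1771]
tool_rot: [180.0, -0.0, -169.7]
ft_force: [-0.1, 0.1, -3.2]
opening: 0.148
finger_force: 58.9
```

```bash
python3 -m crank '[[[0,0,0.1,0],[0,0,0.2,0],[0,0,0.2,0]]]' && python3 -m crank '[[[0,0,0.1,0],[0,0,0.2,0],[0,0,0.2,0]]]'
```

```text
time: 7.7
position: [0.565, -0.0275, 0.1758]
tool_rot: [-180.0, 0.0, -169.7]
ft_force: [-4.6, -1.0, 4.2]
opening: 0.15
finger_force: 59.9
time: 8.0
position: [0.565, -0.0278, 0.1754]
tool_rot: [-179.9, 0.1, -169.8]
ft_force: [-10.7, -1.9, 20.0]
opening: 0.147
finger_force: 62.0
```

```bash
python3 -m crank '[[[0,0,-0.2,0],[0,0,-0.2,0],[0,0,-0.2,0]]]' - 20 && python3 -m crank '[[[0,0,0,0],[0,0,0,0],[0,0,0,0],[0,0,0,0],[0,0,0,0]]]' 0.2 && python3 -m crank '[[[0,0,-1.5,0],[0,0,-3.5,0],[0,0,-6,0],[0,0,-9,0],[0,0,-12,0]]]' && python3 -m crank '[[[0,0,0,0],[0,0,0,0],[0,0,0,0],[0,0,0,0],[0,0,0,0]]]' && python3 - <<'E'
from h import *
import cv2
im=read_camera('scene')[:,:,::-1];im2=read_camera('side')[:,:,::-1]
z=lambda im,x,y,w,h,f:cv2.convertScaleAbs(cv2.resize(im[y:y+h,x:x+w],None,fx=f,fy=f,interpolation=cv2.INTER_CUBIC),alpha=1.6)
cv2.imwrite('pics/c5.png',np.hstack([z(im,200,190,150,150,2.66),z(im2,160,120,150,150,2.66)]))
E
```

```text
time: 8.3
position: [0.5652, -0.0276, 0.1758]
tool_rot: [-180.0, 0.0, -169.7]
ft_force: [-3.8, -1.1, 6.5]
opening: 0.151
finger_force: 60.3
time: 8.8
position: [0.5649, -0.0275, 0.1752]
tool_rot: [180.0, -0.0, -169.7]
ft_force: [0.7, 0.5, 0.2]
opening: 0.598
finger_force: 0.0
time: 9.3
position: [0.5647, -0.0274, 0.2963]
tool_rot: [180.0, -0.0, -169.7]
ft_force: [0.1, -0.9, -1.2]
opening: 0.601
finger_force: 0.0
time: 9.8
position: [0.5646, -0.0275, 0.2944]
tool_rot: [180.0, -0.1, -169.7]
ft_force: [0.2, 0.3, 0.1]
opening: 0.598
finger_force: 0.0
```

View pics/c5.png

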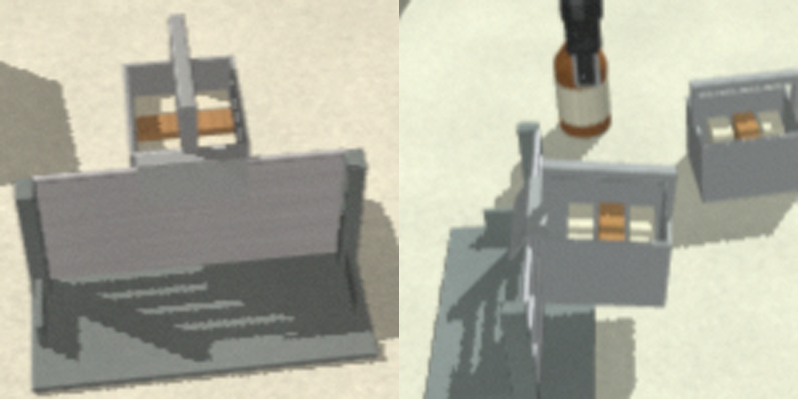

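The bin hangs on the rail near its middle (scene crop 130–245 against the rail's 35–345). Its lip is behind the rail, its front sags slightly, and the gripper is clear.

```bash
python3 -m crank '[[[0,0,0,0],[0,0,0,0],[0,0,0,0],[0,0,0,0],[0,0,0,0]]]' && python3 -c "
from rig import *
print(hand_in())"
```

```text
time: 10.4
position: [0.565, -0.0274, 0.2953]
tool_rot: [-180.0, 0.0, -169.7]
ft_force: [1.3, 0.1, -0.4]
opening: 0.599
finger_force: 0.0
the job is handed in; nothing more can be done
None
```

The job is handed in at about 10.4 s: the lipped bin hangs on the rail near its middle with the gripper clear, and the arm never touched the plain bin or the canister; the hand-in returned no verdict.

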